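Load and lock the tart press shuttle

ROBOT

A 6-joint arm with a two-finger parallel gripper is mounted at the origin on the work surface. World frame = base frame: x ahead of the robot, y to its left, z up, the work surface at z = 0. Lengths are in m, angles in rad, forces in N, time in s.
With the tool pointing down it reaches from about 0.275 to 0.75 m from the base axis. Payload 10.2 kg.
Tool frame: the origin (TCP) lies midway between the tips of the shut fingers; the grasp point (between the pads) lies 19 mm behind it (env.hold_point_z is the distance from the TCP to the grasp point, in m); x points along the fingers, z is the direction in which the jaws open and shut, and the axes are right-handed (so a half turn about x gives the same grasp; the last joint's range is limited). The gripper opens to 85 mm and grips with 20 to 120 N. Pads are 22 mm wide; open, the fingers measure 114 mm over their backs; the gripper's body (76 mm by 85 mm) begins 54 mm behind the grasp point. The pads swing forward as they close: fully open they stand 13 mm farther back than shut.
Start: joints at [0.987, 0.313, 1.498, -0, 1.331, -0.223], TCP at [0.185, 0.491, 0.231] pointing down, gripper open.
Joint ranges: [-2.94, 2.94], [-0.97, 2.17], [0.19, 2.56], [-1.23, 4.37], [0.02, 3.11], [-2.88, 2.88]. Speed limits (rad/s): [2.39, 2.39, 3.01, 3.14, 3.14, 3.14].

INTERFACE

Orientations are given as a unit quaternion [x, y, z, w].
In Python, from bench import env, kinematics, monitor, eyes, job gives the robot as it stands. The module is installed in compiled form; this text tells all that it offers. Calls block until the motion is done:
- env.reach(position, orientation): joint-space move of the TCP to a pose.
- env.movel(position, velocity=0.15, frame=None, guard=None): straight line of the TCP; frame=None keeps the orientation; velocity is the mean speed in m/s. With guard (N) it stops when the force on the tool has changed by that much, and returns True; else False.
- env.set_joints(angles): joint-space move.
- env.release() and env.close_gripper(effort=None): open the fingers fully, or close them until they stop; effort is the grip in N (None keeps the last).
- env.hold(seconds).
- kinematics.ik(position, orientation): joint angles nearest the present ones, or None.
- monitor.sense(): the state.
- eyes.grab_frame(name): name is "scene" or "top" or "wrist"; returns a dict with "frame" (420x560x3 uint8, red, green, blue), "mtx" (3x3 intrinsics, pixels), "view" (4x4, takes a point from world to camera coordinates). Camera axes: x right, y down, z forward; pixel columns grow to the right and rows downward; lengths in m; the calibration is good to about 2 mm. A picture is of the moment at which its call begins. There is no depth.
A pose or a line that the arm cannot do raises env.MotionError and nothing moves.
- job.hand_in(): hands the job in, once; it reports no verdict.
The state is a dict: "clock": time; "joints": joint angles; "qvel": joint speeds; "joint_efforts": joint torques, N m; "position": TCP position; "ee_rot": TCP orientation; "contact_force": force on the tool from outside, world axes, zero at the start; "ft_torque": the same for the moment, N m; "finger_gap": opening from 0.0 (shut) to 1.0 (fully open).
Only numpy, scipy, OpenCV 4.12 (cv2) and the standard library are available. Lean on these libraries where they do the work, as an engineer would, in place of code of your own. Each camera call takes 0.05 s, during which the arm holds its last target.

TASK

Load the tart press's die shuttle: slide the loose round brass disc along the grey deck, without picking it up, until it drops flat into the round cavity. Then lock it in: push the steel barrel bolt all the way across, over the edge of the disc, and turn its red-knobbed handle fully down into the notch in the blue gate. Leave the other things on the bench where they are and let go of everything.

Things in the scene. Friction and masses are not known exactly. Their poses are not given: they have to be found in the camera images.
- shuttle: Die shuttle, a fixed grey slab with a flat deck 40 mm above the bench. Origin on its underside below the cavity's centre; z up, x and y turn with its yaw. The slab spans x -95 to +95, y -205 to +225 mm. The disc waits on the deck at the -y side of the cavity; the bolt lies at the +y side, in two dark saddles 24 mm high (y +88, +180 mm).
- cavity (a point): Centre of the round cavity's mouth, level with the deck; axes as the shuttle's. 104 mm across, 8 mm deep, black floor. Two steel arc stops, 9 mm high and 10 mm thick, follow the far half of its rim (25 to 81 degrees either side of +y), so a disc pushed against them is over the cavity and drops in.
- disc_center (a point): Centre (half-way up) of the loose brass forming disc with copper rings on top: 100 mm across, 10 mm thick, about 0.35 kg, symmetric. Lying on the deck its centre is 5 mm above the deck; seated it is 3 mm below the deck and the disc stands 2 mm proud.
- bolt (a joint): Slide of the steel barrel bolt, m: 0 drawn back, 0.040 fully across (hard stop). Moves to the shuttle's -y, resists with about 2 N, stays where left. Bar 12 mm thick along y at x = 0, axis 11 mm above the deck; when across, its nose reaches 14 mm over the seated disc's rim, 3 mm above it. A disc that is not seated is in its way.
- handle (a joint): Turn of the bolt's handle about the bolt's axis, rad: 0 straight up, growing as it tips to the shuttle's -x, 1.57 lying level (hard stop). Stiff (about 1 N at the knob), stays where left. Rod 10 mm thick. The blue gate stops it at about 0.75 rad unless the bolt is across, where it meets the notch. A straight press down on the knob can bind below about 1 rad: follow its arc.
- notch (a point): Centre of the notch in the blue gate, at the height of the bolt's axis: x = -20, y = +110 mm in the shuttle's frame, 11 mm above the deck; axes as the shuttle's. The gate is two blocks from x = -14 to -26 mm, 19 mm high above the deck; the notch between them is 18 mm wide along y and open down to the deck.
- knob (a point): Centre of the red ball knob, 20 mm across, at the end of the bolt's handle, 50 mm from the bolt's axis. Upright it is 61 mm above the deck; its y in the shuttle's frame is +150 mm minus the bolt's slide; lying in the notch it is at x = -50, y = +110 mm, 11 mm above the deck.
- square_plate: Bystander: loose aluminium plate 90 by 90 by 10 mm on the bench; does not fit the cavity. Origin under its centre.
- bowl: Bystander: steel bowl 170 mm across, 75 mm high. Origin under its centre.
- bottle: Bystander: white bottle 64 mm across, 170 mm high, red cap. Origin under its centre.
- tub: Bystander: white tub 110 mm across, 100 mm high, blue lid. Origin under its centre.
- cutter: Bystander: steel ring cutter 80 mm across, 45 mm high. Origin under its centre.
- scraper: Bystander: steel dough scraper with a red grip, about 90 by 120 by 20 mm. Origin under it.
Mind the look-alikes: they are no part of the job. What is meant by the part that bears disc_center is not brown or pink, and is the larger of those in its own colour.

How it is judged:
On the way, in this order (a step that is already met when the one before it is completed fails the run):
1. the disc lies flat in the cavity (horizontal distance between disc_center and cavity below 0.005 m and z of disc_center in the frame of shuttle below 0.0395 m and angle between disc_center's own z axis and vertical below 0.07 rad), for 0.2 s.
2. the bolt is across, over the disc's rim, the disc still seated (all of step 1 and value of joint bolt above 0.033 m), for 0.1 s.
3. the handle is down in the notch (value of joint bolt above 0.033 m and value of joint handle above 1.35 rad), for 0.1 s.
At the end, for the whole second after the job is handed in: The disc lies flat in the cavity (centre within 5 mm, at most 2.5 mm above its fully seated height, tilt under 0.07 rad), the bolt is across by more than 33 of its 40 mm, the handle is down in the notch (past 1.35 rad), and bolt and handle are at rest (all of step 1 and all of step 3 and velocity of joint bolt between -0.05 and 0.05 m/s and velocity of joint handle between -0.05 and 0.05 rad/s); the robot touches nothing.
It fails at once if the disc is picked up (its centre more than 25 mm above where it lies on the deck) (z of disc_center in the frame of shuttle above 0.07 m).
It fails at once if a bystander on the bench is moved by more than 30 mm (distance of any of square_plate, bowl, bottle, tub, cutter, scraper from where it was at the start of the episode above 0.03 m).
It also fails if it takes over 58 s, if anything falls off the work surface, if the arm or the gripper's body presses on something with over 40 N, if the wrist force passes 120 N, or if a joint passes its speed limit or range.

## Working session

There is one attempt and no reset: what is moved stays moved. The work goes in short steps, each a Python script; the robot and the scene stay as the last script left them, time stands still between calls to the robot, and variables do not carry over. Pictures are saved under pics/ and viewed, and the job is handed in when it is done.

```bash
mkdir -p pics
cat > h.py <<'E'
import numpy as np, cv2
from bench import env, kinematics, monitor, eyes, job
def snap(n,f):
    d=eyes.grab_frame(n); cv2.imwrite(f'pics/{f}.png',d['frame'][:,:,::-1]); np.savez(f'pics/{f}.npz',**d); return d
def ray(d,u,v,z):
    K=np.array(d['mtx']);V=np.array(d['view']);R=V[:3,:3];t=V[:3,3]
    c=-R.T@t; r=R.T@np.linalg.solve(K,[u,v,1.]); return c+r*(z-c[2])/r[2]
def proj(d,p):
    K=np.array(d['mtx']);V=np.array(d['view']);q=K@(V[:3,:3]@np.array(p)+V[:3,3]);return q[:2]/q[2]
E
python3 - <<'E'
from h import *
for n in ['scene','top','wrist']: snap(n,n+'0')
s=monitor.sense();print(s['clock'],s['position'],s['ee_rot'],s['contact_force'])
E
```

```text
0.15 [0.18523915 0.49104554 0.23087408] [-0.40229561  0.581911    0.40205799  0.58128066] [ 0.39577976  0.58645379 -0.40004198]
```

View pics/top0.png

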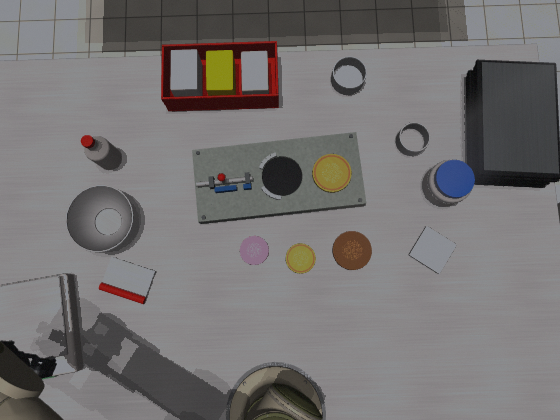

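View pics/scene0.png

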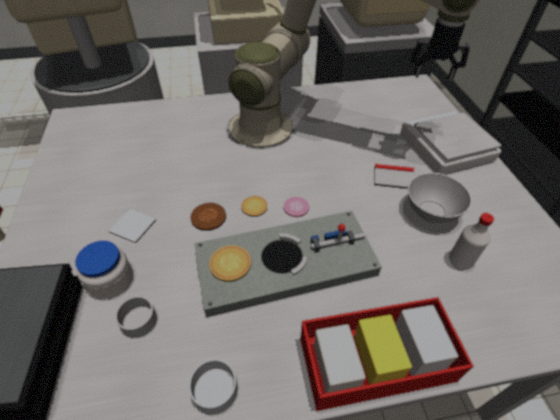

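View pics/wrist0.png

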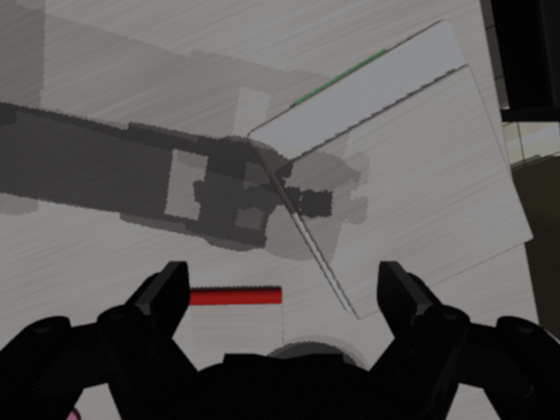

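Round candidates in top view: pink (254,250), small yellow (300,258), brown (352,250), large yellow on the deck (331,173). The last fits, because it is neither brown nor pink, is the larger of the yellow ones, and lies on the deck. I'll confirm it in a crop.

Run:
```python
from h import *
d=dict(np.load('pics/top0.npz'));f=d['frame']
c=f[125:275,185:385];cv2.imwrite('pics/crop0.png',cv2.resize(c[:,:,::-1],None,fx=4,fy=4,interpolation=cv2.INTER_CUBIC))
V=d['view'];print('cam',-V[:3,:3].T@V[:3,3])
hsv=cv2.cvtColor(f,cv2.COLOR_RGB2HSV)
m=((hsv[:,:,0]>15)&(hsv[:,:,0]<35)&(hsv[:,:,1]>110)&(hsv[:,:,2]>80)).astype(np.uint8)
n,l,st,ce=cv2.connectedComponentsWithStats(m)
for i in range(1,n):
    if st[i,4]>100: print('yellow',st[i],ce[i],ray(d,*ce[i],.05))
g=f.max(2);k=np.zeros_like(m);k[140:210,250:312]=(g[140:210,250:312]<45)
n,l,st,ce=cv2.connectedComponentsWithStats(k)
for i in range(1,n):
    if st[i,4]>100: print('black',st[i],ce[i],ray(d,*ce[i],.04))
for p in [(198,154),(353,137),(360,200),(204,217)]: print(p,ray(d,*p,.04))
```

```text
cam [ 0.30216439 -0.01714987  1.29893204]
yellow [ 206   50   27   40 1078] [219.02319109  69.53617811] [0.87696101 0.12364946 0.05      ]
yellow [ 312  154   40   38 1030] [331.5368932  172.53786408] [ 0.58769437 -0.16037071  0.05      ]
yellow [286 244  30  29 623] [300.24077047 258.05939005] [ 0.37344026 -0.07241575  0.05      ]
black [ 262  157   40   39 1206] [281.56218905 175.57711443] [ 0.58606716 -0.0330369   0.04      ]
(198, 154) [0.65025198 0.18180244 0.04      ]
(353, 137) [ 0.68277395 -0.22182954  0.04      ]
(360, 200) [ 0.51623051 -0.23015969  0.04      ]
(204, 217) [0.48474929 0.16705853 0.04      ]
```

View pics/crop0.png

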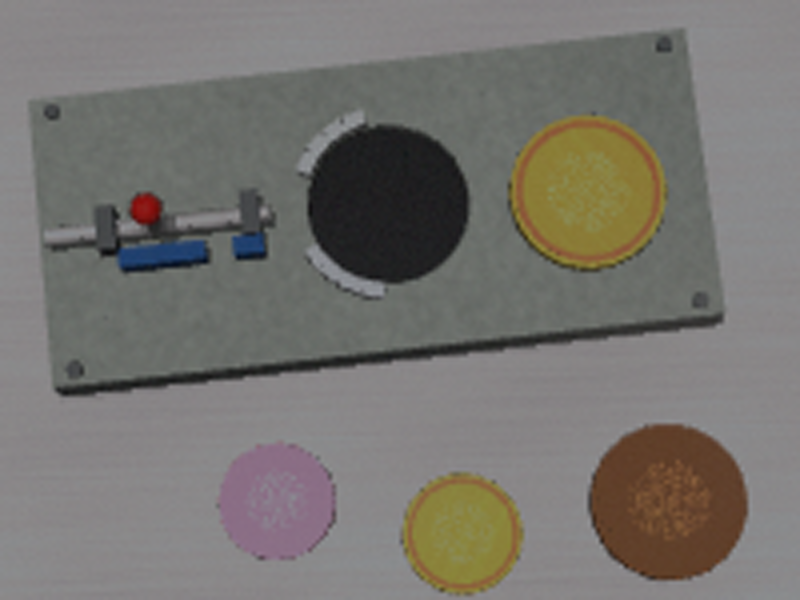

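Crop confirms it: the large brass disc with a copper ring is at crop (588,190), i.e. top (331,173), and the look-alikes are off the deck. I'll check the shuttle pose with a model overlay.

```bash
cat >> h.py <<'E'
O=np.array([0.5865,-0.0335]);YAW=0.0798
def S(x,y,z=0):  # shuttle mm (z above deck) -> world m
    c,s=np.cos(YAW),np.sin(YAW)
    return np.array([O[0]+(c*x-s*y)/1e3,O[1]+(s*x+c*y)/1e3,.04+z/1e3])
def inv(p):
    c,s=np.cos(YAW),np.sin(YAW);d=(np.array(p[:2])-O)*1e3
    return np.array([c*d[0]+s*d[1],-s*d[0]+c*d[1],(p[2]-.04)*1e3])
def overlay(d,fn,roi,k):
    x0,y0,x1,y1=roi
    im=cv2.resize(np.ascontiguousarray(d['frame'][y0:y1,x0:x1,::-1]),None,fx=k,fy=k,interpolation=cv2.INTER_CUBIC)
    def pl(P,col,cl=True):
        q=np.array([(proj(d,p)+.5-[x0,y0])*k for p in P]);cv2.polylines(im,[np.int32(np.round(q))],cl,col,1)
    pl([S(a,b) for a,b in [(-95,-205),(95,-205),(95,225),(-95,225)]],(0,255,0))
    t=np.linspace(0,2*np.pi,60)
    pl([S(52*np.cos(a),52*np.sin(a)) for a in t],(0,255,255))
    for y0_,y1_ in [(101,119)]: pl([S(-14,101,19),S(-26,101,19),S(-26,119,19),S(-14,119,19)],(255,0,255))
    pl([S(0,60,17),S(0,200,17)],(255,255,0),False)
    pl([S(10*np.cos(a),150+10*np.sin(a),61) for a in t],(255,255,255))
    cv2.imwrite(f'pics/{fn}.png',im)
E
python3 - <<'E'
from h import *
d=dict(np.load('pics/top0.npz'));overlay(d,'ov_top',(185,125,385,230),4)
d2=dict(np.load('pics/scene0.npz'));overlay(d2,'ov_scene',(185,205,385,315),4)
# disc
f=d['frame'];hsv=cv2.cvtColor(f,cv2.COLOR_RGB2HSV)
print(inv([.5877,-.1604,.05]))
hsv=cv2.cvtColor(d2['frame'],cv2.COLOR_RGB2HSV)
m=((hsv[:,:,0]>8)&(hsv[:,:,0]<35)&(hsv[:,:,1]>110)&(hsv[:,:,2]>80)).astype(np.uint8)
m[:, :205]=0;m[:235]=0;m[285:]=0;m[:,255:]=0
c=max(cv2.findContours(m,0,2)[0],key=cv2.contourArea);M=cv2.moments(c);u,v=M['m10']/M['m00'],M['m01']/M['m00']
print(u,v,inv(ray(d2,u,v,.05)))
E
```

```text
[  -8.91969443 -126.59182063   10.        ]
229.69830028328613 263.0311614730878 [  -1.87151132 -127.95585092   10.        ]
```

View pics/ov_top.png

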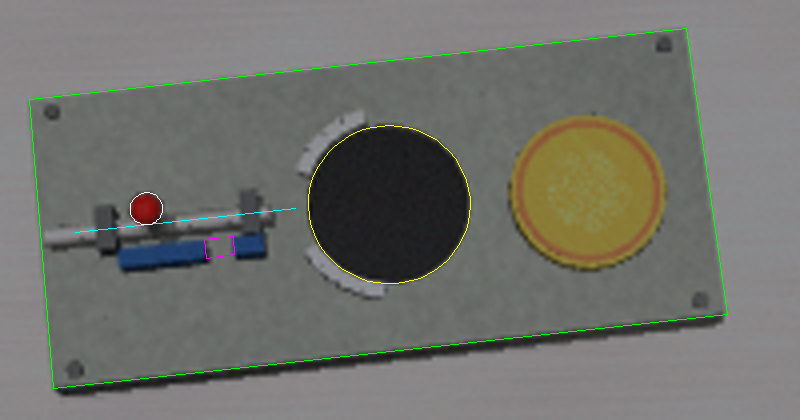

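View pics/ov_scene.png

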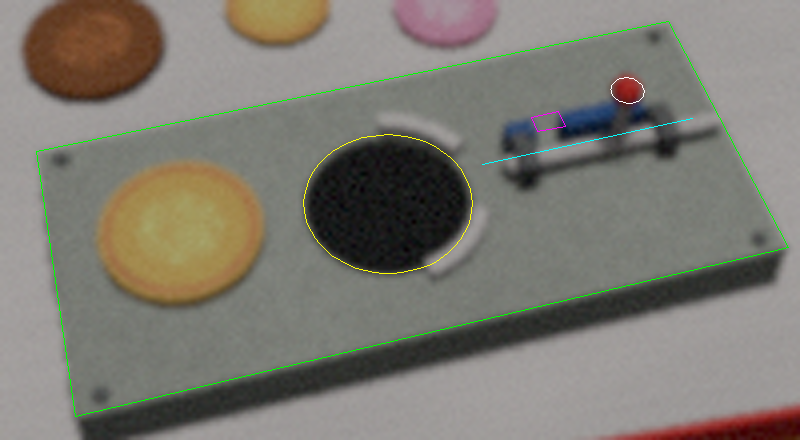

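Overlay fits within about 1 to 2 mm: rim, slab edge, knob and notch all line up. I'll go behind the disc with open fingers, jaws along shuttle x.

```bash
cat >> h.py <<'E'
from scipy.spatial.transform import Rotation as Rn
def quat(ang):  # tool down, jaw axis at shuttle angle ang from shuttle x
    best=None;a=YAW+ang
    z=np.array([np.cos(a),np.sin(a),0]);x=np.array([0,0,-1.])
    q1=Rn.from_matrix(np.c_[x,np.cross(z,x),z]).as_quat();z=-z
    q2=Rn.from_matrix(np.c_[x,np.cross(z,x),z]).as_quat()
    return q1,q2
def pick(p,ang):
    j0=np.array(monitor.sense()['joints']);r=[]
    for q in quat(ang):
        j=kinematics.ik(p,q)
        if j is not None: r.append((np.abs(np.array(j)-j0).max(),list(q),np.round(j,2)))
    r.sort(key=lambda t:t[0]);print([(round(t[0],2),t[2]) for t in r]);return r[0][1]
def st(m=''):
    s=monitor.sense();print(m,'t',round(s['clock'],2),'S',np.round(inv(s['position']),1),'F',np.round(s['contact_force'],1),'gap',s['finger_gap'])
E
python3 - <<'E'
from h import *
p=S(-6,-179,100);q=pick(p,0)
env.reach(p,q);st()
print(env.movel(S(-6,-179,0),velocity=.15));st()
print(env.movel(S(-6,-179,-14),velocity=.02,guard=4));st()
d=snap('wrist','w1');snap('scene','s1');d=snap('top','t1')
E
```

```text
[(np.float64(1.51), array([-0.53,  0.62,  1.27, -0.  ,  1.25, -0.61])), (np.float64(2.76), array([-0.53,  0.62,  1.27, -0.  ,  1.25,  2.53]))]
 t 3.03 S [  -5.7 -178.2  100.2] F [ 1.2  0.1 -0.3] gap 1.0001692424777082
False
 t 3.85 S [  -5.5 -179.3    1. ] F [-0.3 -0.3 -0.2] gap 0.996805060404483
True
 t 4.48 S [  -6.1 -178.9  -13.1] F [-1.3  0.6  4.3] gap 1.0032420240221134
```

Run:
```python
from h import *
im=cv2.imread('pics/s1.png')[200:330,150:400];cv2.imwrite('pics/s1c.png',cv2.resize(im,None,fx=3,fy=3))
```

```text
(no output)
```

View pics/s1c.png

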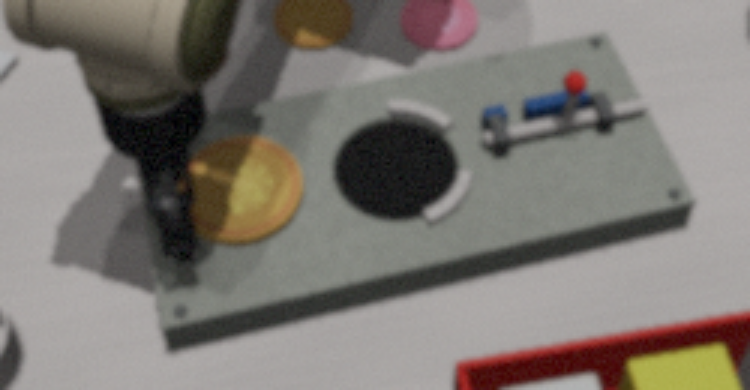

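View pics/w1.png

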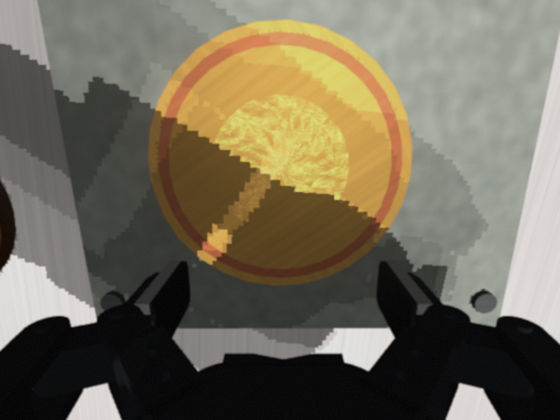

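The wrist view shows the disc centred at (280,152), exactly midway between the fingers (column about 283), with its rear edge just ahead of them. Pushing now.

Run:
```python
from h import *
env.movel(S(-6,-179,-9.3),velocity=.03);st()
print(env.movel(S(-6,-150,-9.3),velocity=.05,guard=12));st('a')
print(env.movel(S(0,-65,-9.3),velocity=.06,guard=12));st('b')
snap('wrist','w2')
print(env.movel(S(0,-30,-9.3),velocity=.025,guard=9));st('c')
snap('wrist','w3');snap('top','t3')
```

```text
t 4.92 S [  -6.  -179.    -9.3] F [-0.7 -0.2  0.3] gap 0.9971287505706575
False
a t 5.66 S [  -5.9 -150.    -9.2] F [ 0.6 -0.8 -0.1] gap 1.0023483892410257
False
b t 7.22 S [ -0.  -65.1  -9.3] F [-0.5 -0.3 -0.7] gap 0.9989624182890721
False
c t 8.82 S [ -0.  -30.1  -9.3] F [0.  1.  0.6] gap 0.9993027313103561
```

View pics/w3.png

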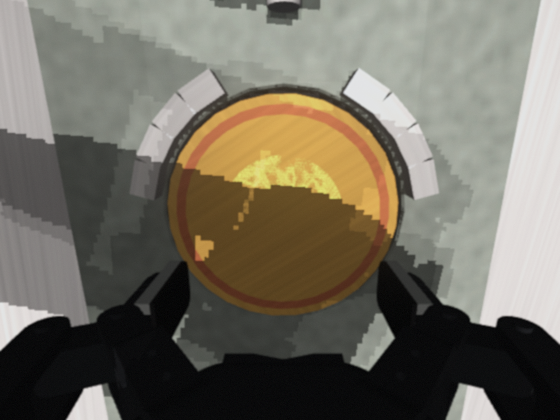

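View pics/w2.png

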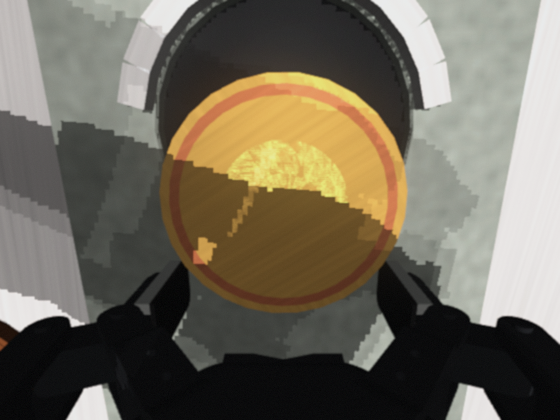

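Disc looks dropped: it is smaller and fully inside the arcs. I'll back off and check with a clear view.

Run:
```python
from h import *
env.movel(S(0,-45,-9.3),velocity=.05)
env.movel(S(0,-60,110),velocity=.2)
snap('wrist','w4')
env.close_gripper(60)
p=S(0,195,110);q=pick(p,0);env.reach(p,q);st()
snap('scene','s4');d=snap('top','t4')
overlay(dict(np.load('pics/scene0.npz'))|{'frame':np.load('pics/s4.npz')['frame']},'ov_s4',(185,205,385,315),4)
```

```text
[(np.float64(0.43), array([ 0.08,  0.53,  1.39, -0.  ,  1.22, -0.  ]))]
 t 11.94 S [  0.3 193.9 110. ] F [-0.8 -0.4 -0. ] gap -1.8176291165365283e-05
```

View pics/w4.png

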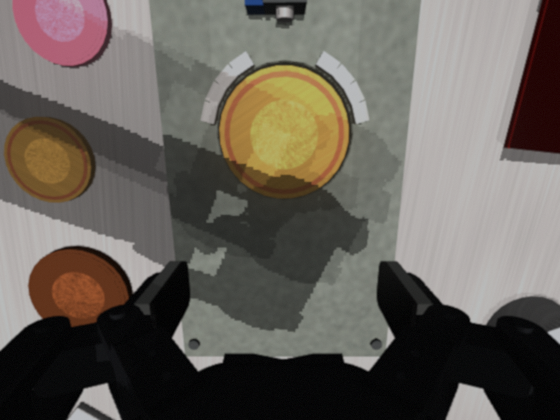

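View pics/ov_s4.png

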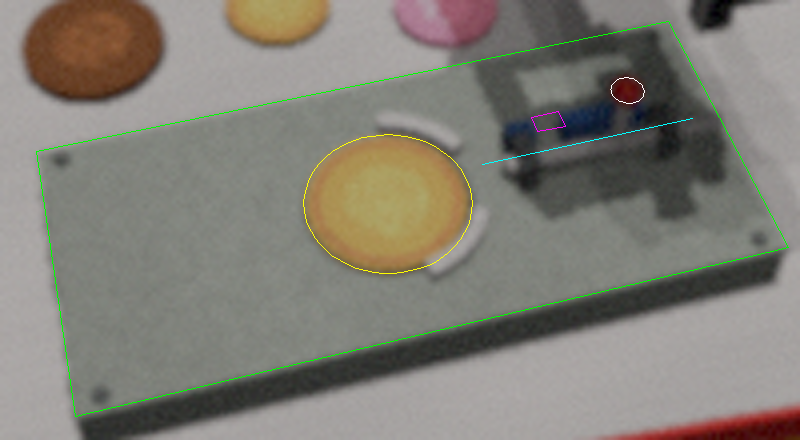

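The disc fills the mouth outline concentrically, around crop (388,204), with no side wall showing, so it is seated. Next, push the bolt via the knob.

Run:
```python
from h import *
env.movel(S(0,190,45),velocity=.15);st()
print(env.movel(S(0,110,45),velocity=.04,guard=9));st('push')
snap('wrist','w5');snap('scene','s5')
im=cv2.imread('pics/s5.png')[205:315,185:385];cv2.imwrite('pics/s5c.png',cv2.resize(im,None,fx=4,fy=4))
```

```text
t 12.62 S [  0.5 189.7  45.8] F [ 0.   0.5 -0.2] gap -0.0022683671499194474
True
push t 14.01 S [  0.  130.8  45. ] F [-0.4  8.3  3. ] gap 0.004063475215162624
```

View pics/s5c.png

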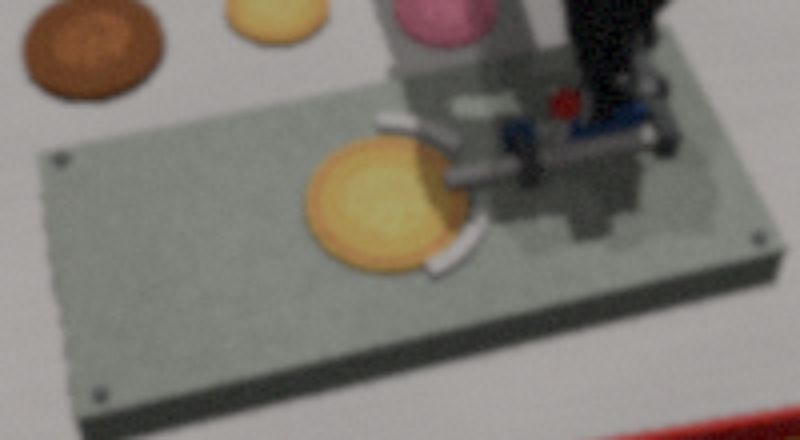

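View pics/w5.png

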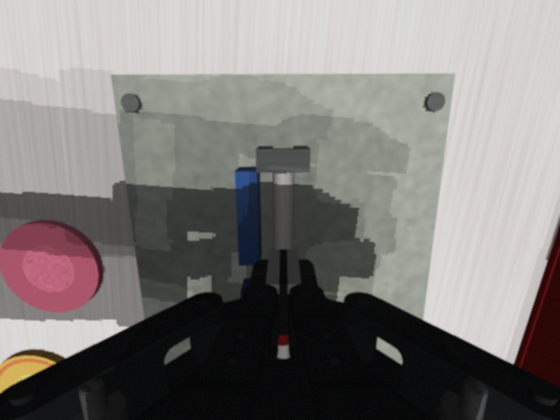

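The nose reaches over the disc rim at crop (450,178). The stop came at TCP y=130.8, which puts the knob at about y 110, fully across. Now turn the handle along its arc, with the jaws along shuttle y.

Run:
```python
from h import *
env.movel(S(0,145,45),velocity=.08)
env.movel(S(10,150,95),velocity=.2)
p=S(45,111,95);q=pick(p,np.pi/2);env.reach(p,q);st()
env.movel(S(45,111,58),velocity=.1)
print(env.movel(S(18,111,58),velocity=.04,guard=6));st('touch')
for th in np.arange(.2,1.26,.15):
    c,s=np.cos(th),np.sin(th)
    g=env.movel(S(-50*s+10*c+11,111,11+50*c+10*s),velocity=.05,guard=15);st(f'{th:.2f} {g}')
    if g: break
snap('wrist','w6');snap('scene','s6')
im=cv2.imread('pics/s6.png')[205:315,185:385];cv2.imwrite('pics/s6c.png',cv2.resize(im,None,fx=4,fy=4))
```

```text
[(np.float64(1.51), array([-0.06,  0.62,  1.29, -0.  ,  1.23,  1.43])), (np.float64(1.63), array([-0.06,  0.62,  1.29, -0.  ,  1.23, -1.71]))]
 t 16.21 S [ 44.7 111.   94.6] F [-0.3 -0.  -1.2] gap 0.0032725821111259552
False
touch t 17.55 S [ 18. 111.  58.] F [-0.2 -0.   0.3] gap -0.004269474859516484
0.20 False t 17.87 S [ 10.7 111.   62.3] F [0.8 0.6 0.5] gap 7.192365393163015e-05
0.35 False t 18.17 S [  3.1 111.   61.4] F [-0.4 -0.   0.2] gap 0.000474855056715772
0.50 False t 18.47 S [ -4.4 111.   59.6] F [ 0.8 -0.4  0.7] gap -0.0015304656524869852
0.65 False t 18.77 S [-11.5 111.   56.8] F [-0.2  0.2 -0.5] gap -0.0032271716640658674
0.80 False t 19.07 S [-18.2 111.   52.8] F [ 0.2 -0.2  1.2] gap -0.0017575230808647745
0.95 False t 19.37 S [-24.2 111.   47.9] F [ 0.1 -0.   0.3] gap 0.0020983537493866316
1.10 False t 19.67 S [-29.4 111.1  42.3] F [-0.7 -0.5  0.1] gap 0.0043276519456595134
1.25 False t 19.97 S [-33.7 111.   35.9] F [-0.9  0.4 -0.1] gap 0.003805524345979622
```

View pics/s6c.png

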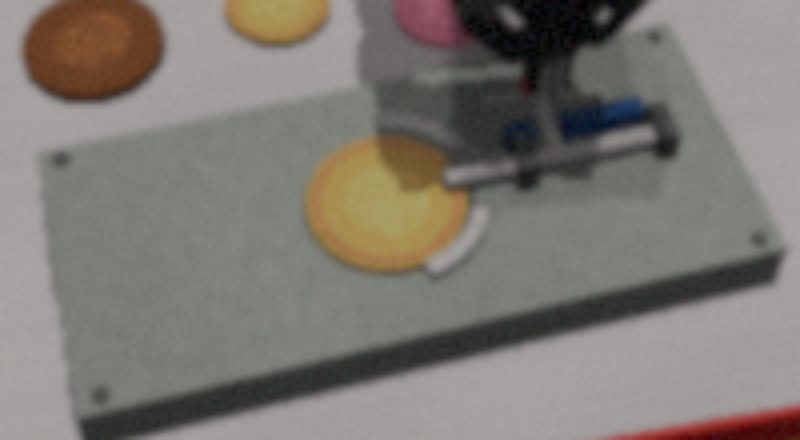

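View pics/w6.png

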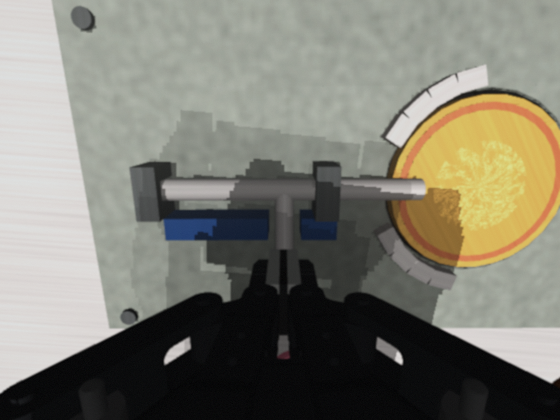

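The handle has followed and lies over the notch gap at wrist (285,220). Next, lift, move over the knob and press it down to the stop.

Run:
```python
from h import *
env.movel(S(-34,111,52),velocity=.1)
env.movel(S(-55,110,52),velocity=.1);st()
print(env.movel(S(-55,110,17),velocity=.03,guard=10));st('press')
env.movel(S(-55,110,90),velocity=.15)
env.movel(S(-120,-20,170),velocity=.2);st()
snap('wrist','w7');snap('scene','s7');snap('top','t7')
im=cv2.imread('pics/s7.png')[205:315,185:385];cv2.imwrite('pics/s7c.png',cv2.resize(im,None,fx=4,fy=4))
```

```text
t 20.73 S [-54.9 110.   51.9] F [ 0.7 -1.3  0.2] gap 0.0004451005596623625
True
press t 21.73 S [-55.1 110.   20. ] F [-3.5  0.  11.1] gap -0.0040164449504650306
 t 23.34 S [-120.1  -19.4  169.3] F [-0.2 -0.9  0.1] gap -0.0002994764785700323
```

View pics/s7c.png

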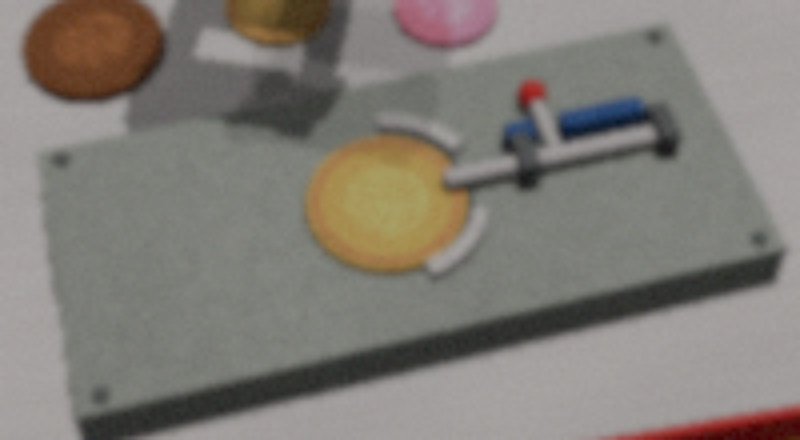

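View pics/w7.png

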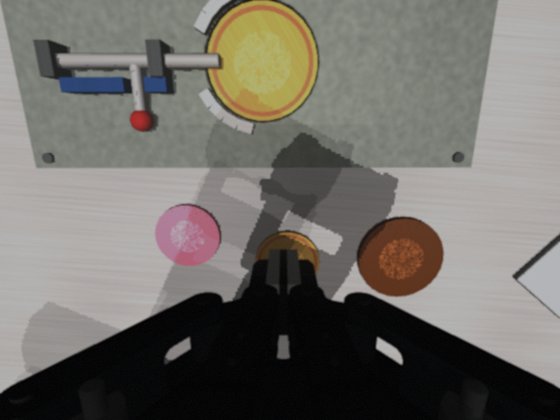

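View pics/t7.png

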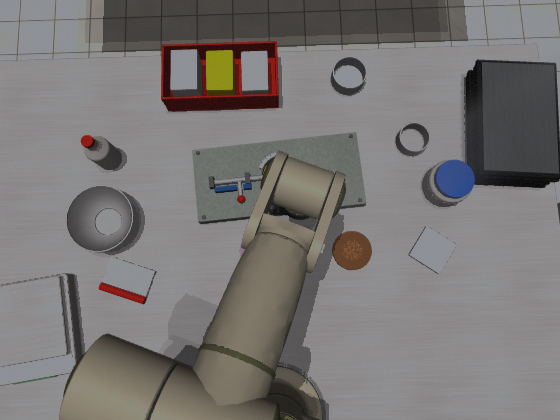

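Run:
```python
from h import *
for n,ex in [('s7',(185,205,385,315)),('t7',(185,125,270,230)),('w7',(90,90,190,160))]:
    d=dict(np.load(f'pics/{n}.npz'));h=cv2.cvtColor(d['frame'],cv2.COLOR_RGB2HSV)
    m=(((h[:,:,0]<6)|(h[:,:,0]>174))&(h[:,:,1]>150)&(h[:,:,2]>70)).astype(np.uint8);k=np.zeros_like(m);a,b,c,e=ex;k[b:e,a:c]=m[b:e,a:c]
    ys,xs=np.nonzero(k);u,v=xs.mean(),ys.mean()
    print(n,u,v,len(xs),inv(ray(d,u,v,.051)),proj(d,S(-50,110,11)),proj(d,S(-50*np.sin(1.35),110,11+50*np.cos(1.35))))
    if n=='w7': print('disc-centre expected',proj(d,S(0,0,2)))
job.hand_in();st()
```

```text
s7 361.5763888888889 301.02777777777777 144 [174.26152339 137.35791972  11.        ] [317.4093719  227.87717659] [317.88580912 225.53052784]
t7 240.73170731707316 198.70731707317074 41 [-50.87950263 110.09132229  11.        ] [240.73373024 198.36306246] [240.36028338 197.12187617]
w7 140.2173913043478 119.95986622073579 299 [-52.25173384 112.30609382  11.        ] [142.43613793 117.3906568 ] [136.90698109 115.80769575]
disc-centre expected [262.62261856  59.25810055]
the job is handed in; nothing more can be done
the job is handed in; nothing more can be done
```

The disc is seated, the bolt is across and the handle is down in the notch. I handed the job in at about 23 s of the 58 s allowed; the hand-in gives no verdict.

**What I did:**
- **Disc:** I slid the large brass disc along the deck with the open fingers straddling its rear edge until it dropped into the cavity.
- **Bolt:** I pushed the bolt by its knob until it hit the hard stop.
- **Handle:** I followed its arc, then pressed the knob down to its stop with about 10 N.
- **Clear:** I moved the arm away, touching nothing.

**Last checks:**
- **Disc:** It sits concentric in the mouth, with its centre within a few pixels of where a seated disc should appear. I judged this by eye in the wrist view.
- **Bolt:** The nose lies over the disc's rim. The slide was about 40 mm, worked out from where the push stopped.
- **Handle:** The top camera puts the knob at (-51, 110) mm against a target of (-50, 110). The wrist camera puts it at (-52, 112) mm, so the two cameras disagree by about 2 mm.
- **Failed check:** The scene-camera knob measurement was no use, because its red mask picked up the red crate. In that picture the handle visibly lies in the notch.
- **Bystanders:** By eye they are unmoved in the top view; I did not measure them.

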